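# Click the wreath counter on to its pointer

### The job

Bring the batch counter on the wreath table up to its mark: with a fingertip, flick the star wheel clockwise (seen from above) one click at a time, letting it settle with the finger off it after every click, until the wheel's raised bar points at the fixed pointer. Do not run past the pointer, and flick gently: the counter only stands on the table and must not be gripped, lifted or pushed away. Leave everything else on the table where it is.

Things in the scene. Friction and masses are not known exactly. Their poses are not given: they have to be found in the camera images.
- counter: Loose 2 kg grey plastic counter; origin on the wheel's vertical axis at table height, z up, x from the axis towards the pointer. Its round foot is 148 mm across up to 12 mm high, then 112 mm across up to 38 mm high; on top turns a flat white star wheel.
- hub (a point): On the wheel's axis, 62 mm above the table, at the top of the wheel's hub (32 mm across). The wheel is a disc 100 mm across, 42 to 52 mm above the table, with eight finger tabs standing out round its edge, one every 45 degrees: each tab is 8 mm thick, reaches from 46 to 70 mm from the axis and from 42 to 62 mm above the table.
- pointer_tip (a point): Tip of the counter's fixed pointer: a steel cone 60 mm above the table, 74 mm from the axis, pointing at it, on a grey post (10 x 22 mm, 74 mm tall, 94 mm from the axis; low tab of the foot out to 105 mm). When the wheel rests in a click, one tab stands at the pointer, so the middles of the nearest gaps lie 22.5 degrees to either side.
- bar_end (a point): Outer end of the wheel's raised bar, 70 mm from the axis and 62 mm above the table; it turns with the wheel. The bar is one of the eight tabs, continued inward to the hub, 6 mm taller than the others (68 mm above the table) and capped with a steel strip. At the mark it lies 4 mm from the pointer's tip.
- wheel (a joint): Wheel angle (rad), growing clockwise seen from above; 0 with the bar at the pointer, negative before. It clicks every 0.785 rad (45 degrees) and starts at rest three or four clicks short. A sprung roller holds it in each click; a tab yields to about 2 N at its outer end, and once pushed well past half-way (about 25 degrees) the wheel snaps on to the next click and stops there.
Things that resemble listed ones, but are neither listed nor needed, are in the scene too. Several things have the shape of the counter; the one meant has the colours described above.

How it is judged:
By the outcome, as a careful person would: the job done as asked, in the order asked, and still so for the second after the job is handed in, with the robot touching nothing.
It also fails if it takes over 58 s, if anything falls off the work surface, if the arm or the gripper's body presses on something with over 40 N, if the wrist force passes 120 N, or if a joint passes its speed limit or range.

### The arm

A 7-joint arm with a two-finger parallel gripper is mounted at the origin on the work surface. World frame = base frame: x ahead of the robot, y to its left, z up, the work surface at z = 0. Lengths are in m, angles in rad, forces in N, time in s.
With the tool pointing down it reaches from about 0.425 to 0.95 m from the base axis. Payload 4.7 kg.
Tool frame: the origin (TCP) lies midway between the tips of the shut fingers; the grasp point (between the pads) lies 19 mm behind it; z points along the fingers, y is the direction in which the jaws open and shut (so a half turn about z gives the same grasp; the last joint's range is limited). The gripper opens to 85 mm and grips with 20 to 120 N. Pads are 22 mm wide; open, the fingers measure 114 mm over their backs; the gripper's body (76 mm by 85 mm) begins 54 mm behind the grasp point. The pads swing forward as they close: fully open they stand 13 mm farther back than shut.
Start: joints at [-1.146, 0.469, -0.049, 1.532, 0.024, 1.141, -0.082], TCP at [0.296, 0.607, 0.231] pointing down, gripper open.
Joint ranges: [-2.59, 2.59], [-0.33, 1.99], [-1.39, 1.29], [0.1, 2.45], [-1.04, 4.18], [0.21, 1.99], [-2.66, 2.66]. Speed limits (rad/s): [2.57, 2.57, 3.14, 3.14, 3.14, 3.14, 3.14].

### API

Orientations are given as a unit quaternion [x, y, z, w].
In Python, from rig import r gives the robot as it stands.
- The arm moves only by the shell command python3 -m pendant 'ROWS' [OPENING] [FORCE]. ROWS is JSON, a list that holds one entry, the list of rows, each a list of 4 numbers: the shift along the tool's x, y, z in mm, then the turn about the tool's z in degrees. In form: [[[dx, dy, dz, yaw], ...]]. A call has 1 to 10 rows; each row is the pose to reach, as a shift and turn from the pose measured when the call began, along the tool's axes at that moment; what a row does not reach only later rows make up. A row lasts 1/10 s, in which the tool goes at most 50 mm and 8.59 degrees, less where a joint would pass 70% of its speed; a pose out of reach is approached as far as the arm can. A call with a gripper value outside its range is refused whole. OPENING is the finger opening in mm, from 0 to 85.4, set as the call begins (- or left out, the last holds). The fingers move at their own pace and stop on an object; FORCE is the grip in N (left out, the last holds). Time passes only in rows, so rows that repeat a pose let the fingers close. It gives the time, the measured TCP pose, the force and the opening at its end, in the units of the state.
- r.get_obs(): the state, without advancing time (a new reading comes with each control period).
- r.capture(name): name is "scene" or "top" or "wrist"; returns the picture (400x640x3 uint8, red, green, blue); there is no depth.
- r.calibration(name): a dict with "camera_matrix" (3x3 intrinsics, pixels), "extrinsics" (4x4, takes a point from world to camera coordinates). Camera axes: x right, y up, looking along -z (the intrinsics and any distortion apply to the point x, -y, -z); pixel columns grow to the right and rows downward; lengths in m; the calibration is good to about 2 mm. A picture is of the moment at which its call begins: read the wrist's pose just before it. calibration takes no time and is no camera call; for the wrist camera it gives the pose at the moment of the call.
- r.close_job(): hands the job in, once; it reports no verdict.
Trained networks look in the newest picture that a camera, given by its name, has taken for a name from the list of things; names that differ only in an ending like _2 or _b are one class to them, and where a whole thing is asked for, a point or a joint stands for the part that bears it (a point fixed in the world has none). Each returns a list of dicts, best first, with "confidence" (0 to 1); they miss things now and then, are a little off and sometimes report something else, mostly with a low value. They report only what shows in the picture. A call takes as long as a camera call. They do not tell look-alikes from the thing itself.
- r.trace(camera, query): "region" (400x640 bool, what is visible of it) and "point" ([column, row] in pixels, amid what is visible of it).
The state is a dict: "time": time; "joint_pos": joint angles; "qd": joint speeds; "tau": joint torques, N m; "eef_pos": TCP position; "ee_rot": TCP orientation; "wrist_force": force on the tool from outside, world axes, zero at the start; "wrist_torque": the same for the moment, N m; "grip_width": opening from 0.0 (shut) to 1.0 (fully open).
Only numpy, scipy, OpenCV 4.12 (cv2) and the standard library are available. Lean on these libraries where they do the work, as an engineer would, in place of code of your own. Each camera call takes 0.05 s, during which the arm holds its last target. There are 200 camera calls.

## Working session

There is one attempt and no reset: what is moved stays moved. The work goes in short steps, Python scripts to look and compute and a shell command to move; the robot and the scene stay as the last step left them, time stands still between calls to the robot, and variables do not carry over. Pictures are saved under pics/ and viewed, about 8 in all and at most 12, crops included, and the job is handed in when it is done.

```bash
mkdir -p pics; ls; python3 - <<'E'
from rig import r
import cv2,numpy as np
o=r.get_obs();print(o['time'],o['eef_pos'],o['ee_rot'],o['wrist_force'])
a=r.capture("scene");b=r.capture("top")
cv2.imwrite("pics/1.png",cv2.cvtColor(a,cv2.COLOR_RGB2BGR));cv2.imwrite("pics/2.png",cv2.cvtColor(b,cv2.COLOR_RGB2BGR))
for c in("scene","top"):
  k=r.calibration(c);print(np.round(k["camera_matrix"],1).tolist(),np.round(k["extrinsics"],3).tolist(),k.keys())
  for q in("hub","pointer_tip","bar_end","counter"):
    print(c,q,[(np.round(d["point"],1).tolist(),round(d["confidence"],2)) for d in r.trace(c,q)])
E
```

```text
pics
0.0 [0.29563661 0.60613261 0.23021977] [ 2.24961692e-01  9.74367071e-01 -1.00430521e-03 -1.96764269e-04] [0.37848003 0.27104148 0.05343313]
[[471.0, 0.0, 324.4], [0.0, 471.0, 192.4], [0.0, 0.0, 1.0]] [[0.756, 0.655, 0.007, -0.583], [-0.398, 0.452, 0.798, 0.033], [0.519, -0.606, 0.602, -1.226], [0.0, 0.0, 0.0, 1.0]] dict_keys(['camera_matrix', 'extrinsics'])
scene hub [([150.9, 250.2], 0.96), ([282.3, 252.4], 0.77), ([190.5, 319.3], 0.73), ([395.7, 136.9], 0.57)]
scene pointer_tip [([395.2, 138.2], 0.8), ([193.1, 317.4], 0.79), ([282.5, 249.4], 0.76), ([150.4, 255.8], 0.65)]
scene bar_end [([277.4, 240.1], 0.91), ([191.1, 300.1], 0.76), ([149.8, 241.3], 0.75), ([394.3, 130.2], 0.68)]
scene counter [([189.3, 315.5], 0.86), ([393.5, 139.2], 0.85), ([284.1, 251.5], 0.7), ([150.7, 252.8], 0.66)]
[[495.9, 0.0, 310.9], [0.0, 495.9, 197.3], [0.0, 0.0, 1.0]] [[0.002, -1.0, -0.015, 0.288], [1.0, 0.002, 0.029, -0.506], [-0.029, -0.015, 0.999, -1.406], [0.0, 0.0, 0.0, 1.0]] dict_keys(['camera_matrix', 'extrinsics'])
top hub [([451.8, 183.3], 0.78), ([434.1, 249.7], 0.75), ([181.2, 207.1], 0.66), ([373.5, 179.4], 0.64)]
top pointer_tip [([184.9, 212.6], 0.95), ([453.0, 183.6], 0.86), ([368.1, 185.5], 0.76), ([436.3, 251.3], 0.63)]
top bar_end [([456.4, 183.2], 0.96), ([178.7, 214.0], 0.88), ([443.5, 252.1], 0.8), ([370.4, 182.6], 0.67)]
top counter [([433.0, 251.2], 0.85), ([180.3, 209.4], 0.74), ([449.8, 182.9], 0.63), ([372.9, 182.0], 0.6)]
```

```bash
python3 - <<'E'
import cv2,numpy as np
a=cv2.imread("pics/1.png");b=cv2.imread("pics/2.png")
cv2.imwrite("pics/1b.png",cv2.resize(b[120:320,120:520],None,fx=2,fy=2,interpolation=cv2.INTER_CUBIC))
E
```

```text
(no output)
```

View pics/1.png

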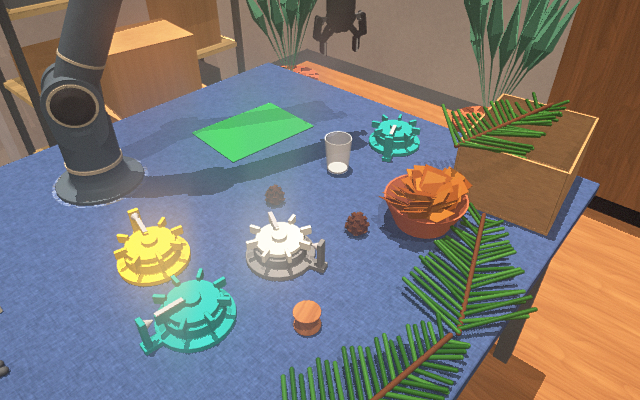

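View pics/1b.png

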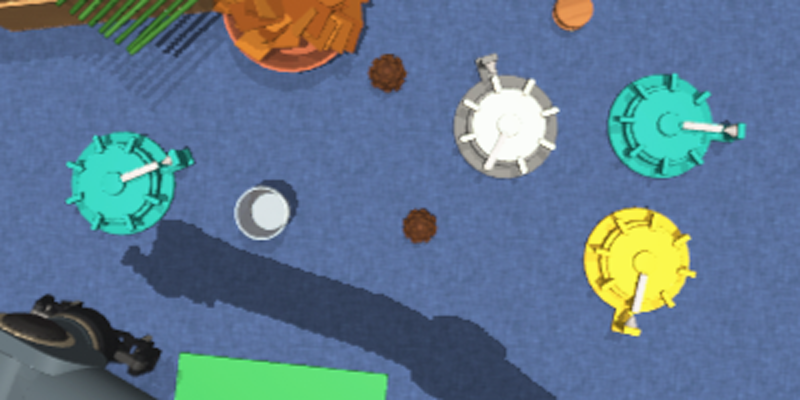

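Four counter-shaped things show in the top picture: teal (181,208), white/grey (373,182), teal (452,183), yellow (434,250). Only the one at (373,182), scene (282,251), has a white wheel on a grey foot. I'll confirm it in an enlarged crop with a fitted model overlaid.

```bash
cat > h.py <<'E'
import numpy as np,cv2
from rig import r
def proj(c,P,k=None):
    k=k or r.calibration(c);P=np.atleast_2d(P);E=np.array(k["extrinsics"]);K=np.array(k["camera_matrix"])
    q=P@E[:3,:3].T+E[:3,3];q=q*[1,-1,-1];u=q@K.T;return u[:,:2]/u[:,2:]
def plane(c,uv,z,k=None):
    k=k or r.calibration(c);E=np.array(k["extrinsics"]);K=np.array(k["camera_matrix"])
    d=np.linalg.inv(K)@[uv[0],uv[1],1]*[1,-1,-1];R=E[:3,:3];o=-R.T@E[:3,3];d=R.T@d;return o+d*(z-o[2])/d[2]
def model(x,y,th,wh):  # th: direction of pointer (world), wh wheel angle (cw)
    f=lambda rr,a,z:np.stack([x+rr*np.cos(a),y+rr*np.sin(a),0*a+z],1)
    t=np.linspace(0,2*np.pi,73)
    L=[f(.074,t,.012),f(.05,t,.052),f(.016,t,.062)]
    L+=[f(np.array([.074,.094]),np.array([th,th]),.06)]
    for i in range(8):
        a=th-wh+i*np.pi/4;L.append(f(np.array([.016 if i==0 else .05,.07]),np.array([a,a]),.068 if i==0 else .062))
    return L
def draw(im,c,s,o,*m,k=None):
    out=cv2.resize(im,None,fx=s,fy=s,interpolation=cv2.INTER_CUBIC)
    for L in model(*m):
        p=(proj(c,L,k)-o+.5)*s-.5;cv2.polylines(out,[np.round(p).astype(int)],False,(0,0,255),1)
    return out
E
python3 - <<'E'
from h import *
for c,g in(("top",(373,182)),("scene",(282,251))):
  r.capture(c)
  for q in("hub","pointer_tip","bar_end","counter"):
    for d in r.trace(c,q):
      if np.hypot(*(np.array(d["point"])-g))<25:
        v,u=np.nonzero(d["region"]);print(c,q,np.round(d["point"],1),len(u),[u.min(),u.max(),v.min(),v.max()])
xc=plane("top",(374,182.5),.052);pt=plane("top",(363.5,152.5),.06);th=np.arctan2(*(pt-xc)[1::-1])
bt=plane("top",(367.5,200),.062);print(xc,pt,np.degrees(th),bt,np.degrees(np.arctan2(*(bt-xc)[1::-1])))
b=cv2.imread("pics/2.png");a=cv2.imread("pics/1.png")
o=np.array([335,140]);A=draw(b[140:215,335:410],"top",8,o,xc[0],xc[1],th,-3*np.pi/4)
B=cv2.resize(b[140:215,335:410],None,fx=8,fy=8)[:, :0]
cv2.imwrite("pics/3.png",A)
E
```

```text
top hub [371.9 181.9] 2209 [np.int64(346), np.int64(397), np.int64(147), np.int64(208)]
top hub [372.7 181.7] 1218 [np.int64(351), np.int64(397), np.int64(158), np.int64(206)]
top pointer_tip [370.8 183.1] 2235 [np.int64(346), np.int64(398), np.int64(147), np.int64(209)]
top bar_end [371.8 180.2] 1162 [np.int64(351), np.int64(397), np.int64(159), np.int64(205)]
top counter [375.6 179.3] 2197 [np.int64(347), np.int64(398), np.int64(148), np.int64(208)]
scene hub [279.7 252.7] 3648 [np.int64(246), np.int64(327), np.int64(213), np.int64(279)]
scene pointer_tip [285.  252.3] 3859 [np.int64(246), np.int64(326), np.int64(213), np.int64(280)]
scene bar_end [275.9 239.7] 1948 [np.int64(246), np.int64(311), np.int64(212), np.int64(262)]
scene counter [279.6 252.8] 3618 [np.int64(247), np.int64(326), np.int64(214), np.int64(279)]
[0.54489104 0.11387831 0.052     ] [0.6271541  0.14354269 0.06      ] 19.82950122505071 [0.49619865 0.13286057 0.062     ] 158.70216096950176
```

View pics/3.png

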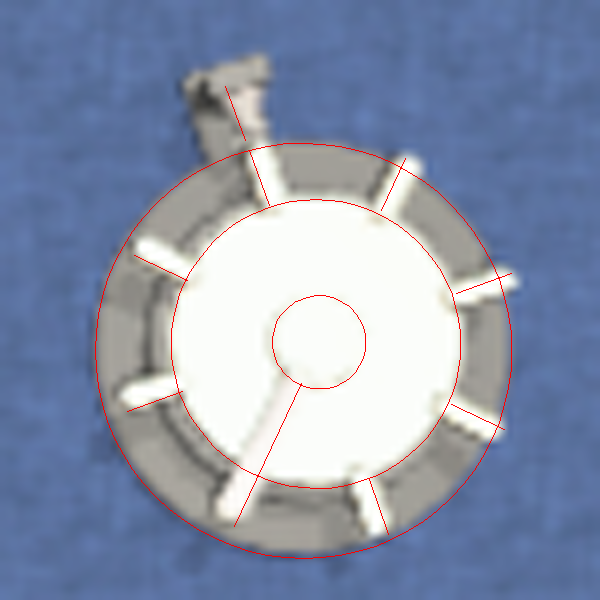

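The crop confirms the white wheel on a grey foot with a grey post. The pointer is at crop (250,120), and the bar end is at (228,515), three clicks short. The world centre is about (0.545, 0.114) and the pointer direction about +16°. I'll push the tab at about 196°, on the robot side, towards +y with the inner face of one open finger. First I go above it.

```bash
python3 -m pendant '[[[-20,-19,0,-3],[-57,-54,0,-7],[-94,-90,0,-11],[-132,-125,0,-15],[-170,-161,0,-19],[-207,-196,0,-22],[-245,-232,0,-24],[-282,-268,0,-26],[-320,-303,0,-26],[-350,-332,0,-26]]]' 85.4; cat >pose.py <<'E'
from h import *
from scipy.spatial.transform import Rotation as R
o=r.get_obs();M=R.from_quat(o["ee_rot"]).as_matrix()
def to(x,y,z):
    print("t",round(o["time"],2),"pos",np.round(o["eef_pos"]*1000,1),"yaxis",np.round(M[:,1],3),"z",np.round(M[:,2],3),"F",np.round(o["wrist_force"],2),"tool shift mm",np.round(M.T@(np.array([x,y,z])-o["eef_pos"])*1000,1))
E
python3 -c "
from pose import *
to(.478,.122,.13)"
```

```text
time: 2.0
eef_pos: [0.4638, 0.1575, 0.2318]
ee_rot: [-0.0, 1.0, 0.0, 0.001]
wrist_force: [1.1, 0.8, 0.3]
grip_width: 0.998
t 2.0 pos [463.8 157.5 231.8] yaxis [-0.     1.     0.001] z [ 0.001  0.001 -1.   ] F [1.11 0.78 0.34] tool shift mm [-14.1 -35.5 101.8]
```

```bash
python3 -m pendant '[[[-5,-12,20,0],[-10,-25,50,0],[-14,-36,80,0],[-14,-36,100,0],[-14,-36,100,0],[-14,-36,100,0]]]' ; python3 - <<'E'
from pose import *
to(.478,.122,.13)
k=r.calibration("wrist");w=r.capture("wrist");w=cv2.cvtColor(w,cv2.COLOR_RGB2BGR)
cv2.imwrite("pics/w0.png",w);t=cv2.cvtColor(r.capture("top"),cv2.COLOR_RGB2BGR);cv2.imwrite("pics/t0.png",t)
th=np.radians(16)
cv2.imwrite("pics/4.png",draw(w,"wrist",1.25,np.array([0,0]),.545,.114,th,-3*np.pi/4,k=k))
E
```

```text
time: 2.6
eef_pos: [0.4782, 0.1219, 0.1322]
ee_rot: [-0.0, 1.0, 0.0, 0.001]
wrist_force: [-0.2, 0.3, 0.7]
grip_width: 1.0
t 2.6 pos [478.2 121.9 132.2] yaxis [-0.     1.     0.001] z [ 0.001  0.001 -1.   ] F [-0.18  0.29  0.66] tool shift mm [0.2 0.1 2.2]
```

View pics/4.png

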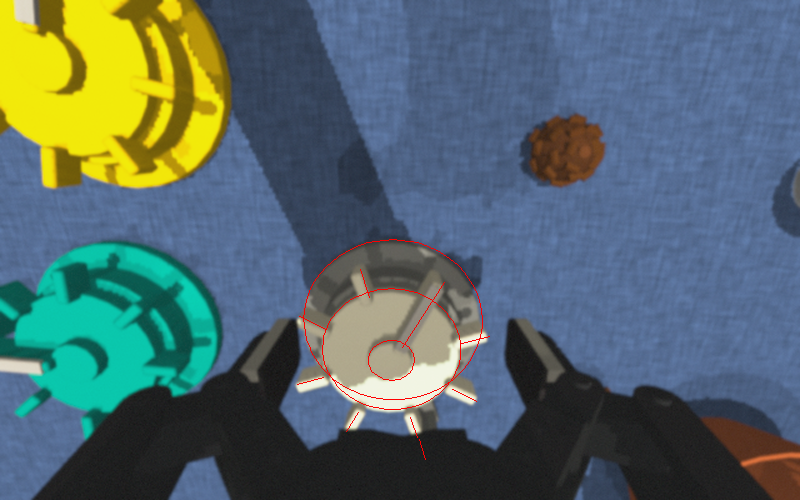

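The overlay fits the wrist picture: wheel at (392,355), bar end at (438,285), tabs within about 1 mm. The left (-y) finger is clear of the tabs at (270,345). I'll lower it into place.

```bash
python3 -m pendant '[[[0,0,15,0],[0,0,40,0],[0,0,60,0],[0,0,80,0],[0,0,92,0],[0,0,97,0],[0,0,97,0]]]' ; python3 - <<'E'
from pose import *
to(.478,.122,.035)
t=cv2.cvtColor(r.capture("scene"),cv2.COLOR_RGB2BGR)
cv2.imwrite("pics/5.png",cv2.resize(t[170:300,200:370],None,fx=4,fy=4,interpolation=cv2.INTER_CUBIC))
E
```

```text
time: 3.4
eef_pos: [0.4795, 0.1227, 0.0363]
ee_rot: [-0.001, 1.0, 0.001, 0.002]
wrist_force: [-0.2, 0.6, 0.7]
grip_width: 1.0
t 3.4 pos [479.5 122.7  36.3] yaxis [-0.001  1.     0.002] z [ 0.004  0.002 -1.   ] F [-0.16  0.56  0.7 ] tool shift mm [ 1.5 -0.7  1.3]
```

View pics/5.png

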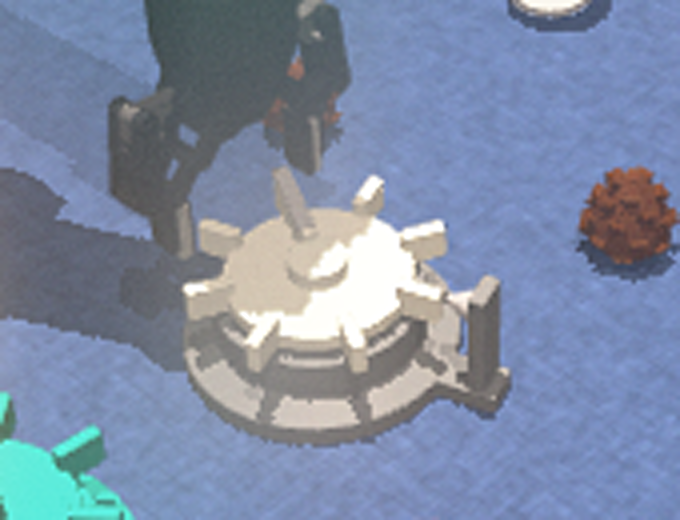

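The finger tip at crop (178,240) stands just behind the tab at (218,235), level with it. Now I push gently.

```bash
python3 -m pendant '[[[1,4,1,0],[1,9,1,0],[1,13,1,0],[1,17,1,0],[1,21,1,0],[1,25,1,0]]]'; python3 -m pendant '[[[0,4,0,0],[0,8,0,0],[0,12,0,0],[0,16,0,0],[0,20,0,0],[0,22,0,0],[0,22,0,0]]]'; python3 - <<'E'
from pose import *
to(.478,.169,.035)
k=r.calibration("wrist");w=cv2.cvtColor(r.capture("wrist"),cv2.COLOR_RGB2BGR)
cv2.imwrite("pics/w1.png",w)
t=cv2.cvtColor(r.capture("scene"),cv2.COLOR_RGB2BGR)
cv2.imwrite("pics/6.png",cv2.resize(t[170:300,200:370],None,fx=4,fy=4,interpolation=cv2.INTER_CUBIC))
E
```

```text
time: 4.05
eef_pos: [0.4788, 0.1482, 0.0358]
ee_rot: [-0.001, 1.0, 0.001, 0.002]
wrist_force: [-1.0, -1.1, -0.1]
grip_width: 0.998
time: 4.75
eef_pos: [0.4788, 0.1707, 0.0359]
ee_rot: [-0.001, 1.0, 0.001, 0.003]
wrist_force: [-0.1, -0.3, -0.1]
grip_width: 1.0
t 4.75 pos [478.8 170.7  35.9] yaxis [-0.002  1.     0.003] z [ 0.005  0.003 -1.   ] F [-0.08 -0.3  -0.12] tool shift mm [ 0.8 -1.7  0.9]
```

View pics/6.png

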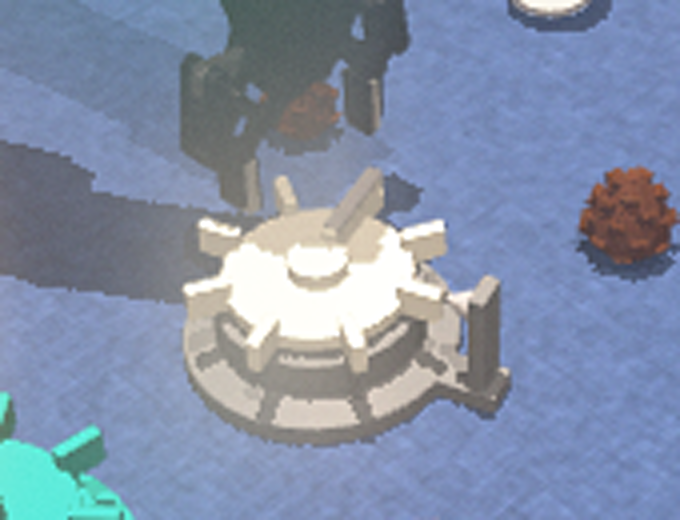

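It went exactly one click: the bar is now at crop (375,175), two short. The counter is unmoved and the finger is free in the gap. I'll lift, settle and go back.

```bash
python3 -m pendant '[[[0,0,-15,0],[0,0,-35,0],[0,0,-45,0],[0,0,-45,0],[0,0,-45,0],[0,-15,-45,0],[0,-35,-45,0],[0,-48,-45,0],[0,-48,-45,0],[0,-48,-45,0]]]'; python3 - <<'E'
from pose import *
to(.478,.122,.035)
k=r.calibration("wrist");w=cv2.cvtColor(r.capture("wrist"),cv2.COLOR_RGB2BGR)
cv2.imwrite("pics/7.png",draw(w,"wrist",1.25,np.array([0,0]),.545,.114,np.radians(16),-np.pi/2,k=k)[150:500,200:600])
E
```

```text
time: 5.85
eef_pos: [0.4785, 0.1218, 0.0805]
ee_rot: [-0.0, 1.0, 0.001, 0.002]
wrist_force: [0.0, 0.7, -0.0]
grip_width: 1.004
t 5.85 pos [478.5 121.8  80.5] yaxis [-0.     1.     0.002] z [ 0.004  0.002 -1.   ] F [ 0.02  0.68 -0.04] tool shift mm [ 0.7  0.1 45.5]
```

View pics/7.png

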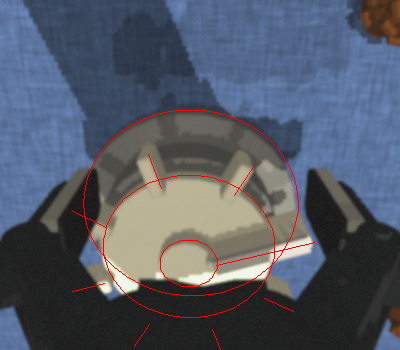

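The wheel is at -90°, matching the model, and the counter hasn't shifted. Second click.

```bash
python3 -m pendant '[[[0,0,15,0],[0,0,32,0],[0,0,45,0],[0,0,45,0],[0,0,45,0]]]'; python3 -m pendant '[[[0,4,0,0],[0,9,0,0],[0,13,0,0],[0,17,0,0],[0,21,0,0],[0,25,0,0]]]'; python3 -m pendant '[[[0,4,0,0],[0,8,0,0],[0,12,0,0],[0,16,0,0],[0,20,0,0],[0,22,0,0],[0,22,0,0]]]'; python3 -m pendant '[[[0,0,-15,0],[0,0,-35,0],[0,0,-45,0],[0,0,-45,0],[0,0,-45,0],[0,-15,-45,0],[0,-35,-45,0],[0,-48,-45,0],[0,-48,-45,0],[0,-48,-45,0]]]'; python3 - <<'E'
from pose import *
to(.478,.122,.035)
t=cv2.cvtColor(r.capture("scene"),cv2.COLOR_RGB2BGR)
cv2.imwrite("pics/8.png",cv2.resize(t[170:300,200:370],None,fx=4,fy=4,interpolation=cv2.INTER_CUBIC))
E
```

```text
time: 6.4
eef_pos: [0.4788, 0.123, 0.0355]
ee_rot: [-0.001, 1.0, 0.001, 0.002]
wrist_force: [-0.1, -0.1, -0.1]
grip_width: 1.003
time: 7.0
eef_pos: [0.4788, 0.1486, 0.0356]
ee_rot: [-0.001, 1.0, 0.001, 0.002]
wrist_force: [-0.5, -0.7, -1.1]
grip_width: 0.999
time: 7.7
eef_pos: [0.4788, 0.171, 0.0357]
ee_rot: [-0.001, 1.0, 0.002, 0.002]
wrist_force: [0.1, -0.1, -0.2]
grip_width: 0.999
time: 8.7
eef_pos: [0.4787, 0.1226, 0.0803]
ee_rot: [-0.001, 1.0, 0.002, 0.002]
wrist_force: [0.5, -0.2, -0.4]
grip_width: 1.0
t 8.7 pos [478.7 122.6  80.3] yaxis [-0.002  1.     0.003] z [ 0.005  0.003 -1.   ] F [ 0.54 -0.18 -0.43] tool shift mm [ 0.9 -0.7 45.3]
```

View pics/8.png

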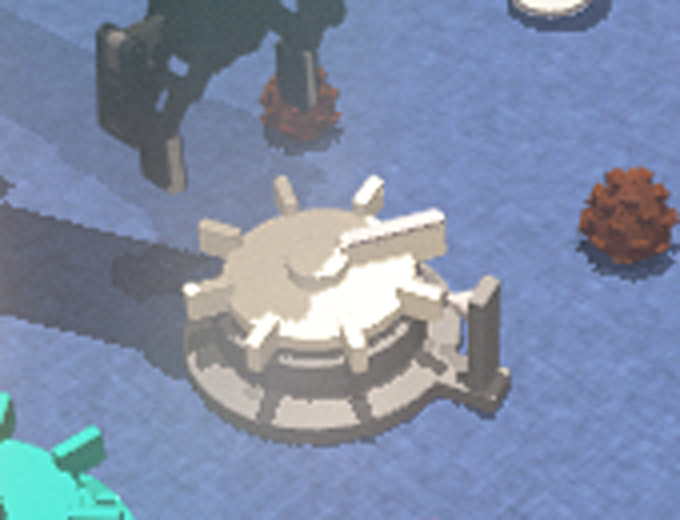

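The bar is now at crop (440,220), one click before the pointer tab at (430,295). The counter is still in place and the finger is off. Third and last click, then up and clear.

```bash
python3 -m pendant '[[[0,0,15,0],[0,0,32,0],[0,0,45,0],[0,0,45,0],[0,0,45,0]]]'; python3 -m pendant '[[[0,4,0,0],[0,8,0,0],[0,12,0,0],[0,16,0,0],[0,20,0,0],[0,24,0,0]]]'; python3 -m pendant '[[[0,4,0,0],[0,8,0,0],[0,12,0,0],[0,16,0,0],[0,20,0,0],[0,22,0,0],[0,22,0,0]]]'; python3 -m pendant '[[[0,0,-15,0],[0,0,-35,0],[0,0,-65,0],[0,0,-100,0],[0,0,-130,0],[20,0,-150,0],[40,0,-150,0],[40,0,-150,0],[40,0,-150,0]]]'; python3 - <<'E'
from pose import *
to(.478,.122,.035)
t=cv2.cvtColor(r.capture("scene"),cv2.COLOR_RGB2BGR);cv2.imwrite("pics/s3.png",t)
p=cv2.cvtColor(r.capture("top"),cv2.COLOR_RGB2BGR);cv2.imwrite("pics/t3.png",p)
A=cv2.resize(t[190:290,230:340],None,fx=4,fy=4,interpolation=cv2.INTER_CUBIC)
B=draw(p[140:215,335:410],"top",5,np.array([335,140]),.545,.114,np.radians(16),0)
h=max(len(A),len(B));pad=lambda i:cv2.copyMakeBorder(i,0,h-len(i),0,0,cv2.BORDER_CONSTANT)
cv2.imwrite("pics/9.png",cv2.hconcat([pad(A),pad(B)])[:,:800])
E
```

```text
time: 9.25
eef_pos: [0.479, 0.1238, 0.0353]
ee_rot: [-0.002, 1.0, 0.002, 0.002]
wrist_force: [1.3, -0.3, -0.3]
grip_width: 1.004
time: 9.85
eef_pos: [0.4789, 0.1484, 0.0355]
ee_rot: [-0.002, 1.0, 0.002, 0.002]
wrist_force: [-0.3, -0.2, -0.3]
grip_width: 1.001
time: 10.55
eef_pos: [0.4789, 0.1709, 0.0356]
ee_rot: [-0.002, 1.0, 0.002, 0.002]
wrist_force: [-0.2, -0.1, -0.9]
grip_width: 1.004
time: 11.45
eef_pos: [0.4383, 0.1699, 0.1854]
ee_rot: [-0.002, 1.0, 0.002, 0.003]
wrist_force: [0.4, -0.8, -0.3]
grip_width: 1.001
t 11.45 pos [438.3 169.9 185.4] yaxis [-0.005  1.     0.004] z [ 0.006  0.004 -1.   ] F [ 0.43 -0.79 -0.27] tool shift mm [-38.6 -48.7 150.4]
```

View pics/9.png

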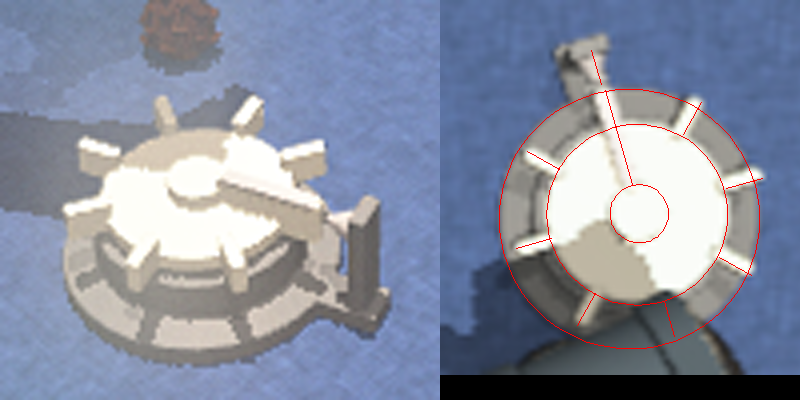

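The bar points at the pointer in both views: scene crop (320,205) towards the post at (365,250), and top crop (605,95). The foot is still inside its original outline and the robot is clear. Handing in.

```bash
python3 -c "
from rig import r
print(r.close_job())"
```

```text
the job is handed in; nothing more can be done
None
```

The white-and-grey batch counter is at its mark: the wheel's raised bar points at the fixed pointer. It started three clicks short, and I flicked it three single clicks clockwise with one open finger. After each click I lifted the finger off and let the wheel settle. I handed the job in at about 11.5 s on the robot's clock.

- **Position:** the last scene and top pictures both show the bar at the pointer, not run past it. The counter's foot still fits the outline I measured before the first flick.
- **Force:** the wrist force read no more than about 1.5 N along any axis at the end of each move. I did not record it during the pushes.
- **Clearance:** the arm was raised about 15 cm and drawn back from the counter before hand-in, touching nothing.
- **Gaps in the last check:** the arm hid one edge of the wheel in the last top picture. I looked closely only at the counter and what lies right beside it. The finger's path stayed clear of everything else on the table.

No check failed or disagreed with another.

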